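Find the deep pocket for the tall tube

ROBOT

A 6-joint arm with a two-finger parallel gripper is mounted at the origin on a cart in front of the work surface, level with it; the furniture and walls round the work are solid. World frame = base frame: x ahead of the robot, y to its left, z up, the work surface at z = 0. Lengths are in m, angles in rad, forces in N, time in s.
With the tool pointing down it reaches from about 0.4 to 0.825 m from the base axis. Payload 7 kg.
Tool frame: the origin (TCP) lies on the centre line of the jaws, within the pads' length; the fingertips stand 22 mm ahead of it and the grasp point (between the pads) lies 3 mm ahead of it; z points along the fingers, y is the direction in which the jaws open and shut (so a half turn about z gives the same grasp; the last joint's range is limited). The gripper opens to 88 mm and grips with 3 to 60 N. Pads are 19 mm wide; open, the fingers measure 130 mm over their backs; the gripper's body (78 mm by 193 mm) begins 47 mm behind the grasp point.
Start: joints at [-1.038, 0.359, 0.012, 0, -1.224, -0.288], TCP at [0.164, -0.655, 0.249] pointing down, gripper open.
Joint ranges: [-3.07, 3.07], [-1.43, 2.12], [-1.02, 1.25], [-3.03, 1.67], [-3.05, -0], [-3.03, 3.03]. Speed limits (rad/s): [2.39, 2.39, 3.01, 3.14, 3.14, 3.14].

INTERFACE

Orientations are given as [roll, pitch, yaw] about the fixed x, y, z axes, in that order (R = Rz(yaw) Ry(pitch) Rx(roll)).
In Python, from station import arm gives the robot as it stands. The module is installed in compiled form; this text tells all that it offers.
- The arm moves only by the tool arm_command, never from a script. Its argument "motion" is a list of rows, each a list of 3 entries, a list of its own where there are three numbers: the shift along the tool's x, y, z in mm, then the turn, a rotation vector about the tool's x, y, z in degrees, then the opening, from 0 (shut) to 1 (fully open). In form: [[[tx, ty, tz], [wx, wy, wz], grip], ...]. A call has 1 to 20 rows; each row shifts and turns the commanded pose from where the row before left it, along the tool's axes as they then stand; what a row does not reach is not made up. A row lasts 1/12 s, in which the tool goes at most 41.7 mm and 7.16 degrees, less where a joint would pass 70% of its speed; a pose out of reach is approached as far as the arm can. A call is refused whole if a number of a shift passes 41.7 or a number of a turn 7.16, either way. A call with a gripper value outside its range is refused whole. The fingers move at their own pace and stop on an object; "newtons" is the grip in N (left out, the last holds). Time passes only in rows, so rows that do not move let the fingers close. It gives the time, the measured TCP pose, the force and the opening at its end, in the units of the state.
- arm.get_state(): the state, without advancing time (a new reading comes with each control period).
- arm.grab_frame(name): name is "scene" or "top" or "wrist"; returns the picture (384x512x3 uint8, red, green, blue); there is no depth.
- arm.camera_info(name): a dict with "fov_y" (degrees; the focal length in pixels is half the picture's height over the tangent of half this angle, whatever the lens; pixels are square), "cx", "cy" (the principal point, pixels), "k1" (the pictures are not rectified: a ray, as slopes to the right and down, at radius r is drawn at 1 + k1 r^2 times it, then the intrinsics apply), "view" (4x4, takes a point from world to camera coordinates); the wrist camera has in their place "tool_from_camera" (4x4, takes a point from camera to tool coordinates, whose origin is the TCP and whose axes are the flange's). Camera axes: x right, y down, z forward; pixel columns grow to the right and rows downward; lengths in m; the calibration is good to about 2 mm. A picture is of the moment at which its call begins: read the wrist's pose just before it. camera_info takes no time and is no camera call.
- arm.job_done(): hands the job in, once; it reports no verdict.
The state is a dict: "t": time; "q": joint angles; "qd": joint speeds; "joint_efforts": joint torques, N m; "eef_pos": TCP position; "ee_rot": TCP orientation; "force": force on the tool from outside, world axes, zero at the start; "moment": the same for the moment, N m; "width": finger opening in m.
Only numpy, scipy, OpenCV 4.12 (cv2) and the standard library are available. Lean on these libraries where they do the work, as an engineer would, in place of code of your own. Each camera call takes 0.05 s, during which the arm holds its last target. There are 200 camera calls.

TASK

The tall capped tube stands proud in its pocket of the sloping rack, because that pocket has a spacer hidden at the bottom. Draw it right out, find by feel the one pocket of the four that has no spacer, and leave the tube standing fully home in it, cap up and let go. Leave the jar, the carton and the tape roll where they are.

Things in the scene. Friction and masses are not known exactly. Their poses are not given: they have to be found in the camera images.
- rack: Fixed rack with a base plate 110 x 250 mm, origin at the centre of its underside. Four round grey sleeves (pockets) stand in a row on it, 56 mm apart, and lean 30 degrees from vertical, mouths towards the robot. Three of the four hold a fixed black spacer at the bottom; which ones differs each time and cannot be seen from outside. The tube always starts on a spacer.
- pockets: The four sleeves. Origin: middle of the row in the plane of the mouths, 117 mm above the bench. Own z: along the pockets, out of the mouths; own y: along the row, level; own x: square to both, away from the robot and up. Each is 36 mm wide inside, 46 outside, its mouth flared to 54 mm outside over the top 10 mm; 95 mm deep without a spacer, 55 mm deep with one.
- mouth_0 (a point): Centre of the mouth of pocket 0 (rightmost, on own -y), in the plane of the rim; axes as pockets.
- mouth_1 (a point): Centre of the mouth of pocket 1 (counted from the right), in the plane of the rim; axes as pockets.
- mouth_2 (a point): Centre of the mouth of pocket 2 (counted from the right), in the plane of the rim; axes as pockets.
- mouth_3 (a point): Centre of the mouth of pocket 3 (leftmost, on own +y), in the plane of the rim; axes as pockets.
- tube_mid (a point): Centre, half-way up, of the loose white tube with a ribbed blue cap: 165 mm long, 32 mm in diameter, 0.1 to 0.2 kg. Own z: from foot to cap. The cap, the top 35 mm, is 35 mm in diameter and good to grasp; the foot is bevelled over 6 mm. With 2 mm play each side it leans up to 8 degrees on a spacer; held askew it jams part-way down a pocket. On a spacer its top stands 110 mm out of the mouth along the axis, fully home 70 mm.
- tube_foot (a point): Centre of the tube's underside, 82.5 mm from tube_mid along own -z. On a spacer it is 55 mm below the mouth plane along the pocket's axis, fully home 95 mm.
- jar: Bystander: white jar with a pink lid, 53 mm wide, 46 mm high; origin at the centre of its underside.
- carton: Bystander: white product carton with green edges, 60 x 155 x 45 mm; origin at the centre of its underside.
- roll: Bystander: white roll of packing tape lying flat, 84 x 89 mm, 49 mm high; origin at the centre of its underside.

How it is judged:
By the outcome, as a careful person would: the job done as asked, in the order asked, and still so for the second after the job is handed in, with the robot touching nothing.
It also fails if it takes over 61 s, if anything falls off the work surface, if the arm or the gripper's body presses on something with over 40 N, if the wrist force passes 120 N, or if a joint passes its speed limit or range.

## Working session

There is one attempt and no reset: what is moved stays moved. The work goes in short steps, Python scripts to look and compute and a tool call to move; the robot and the scene stay as the last step left them, time stands still between calls to the robot, and variables do not carry over. Pictures are saved under pics/ and viewed, on a budget of 10 in all, crops included, one or two more only if the job needs it, and the job is handed in when it is done.

Besides the shell and the picture viewer there is one more tool, called after "Request:" by a JSON object that holds its "name" and its "arguments", one argument or row to a line. arm_command: Moves the arm, as the interface text tells. Its arguments: {"type":"object","properties":{"motion":{"type":"array","items":{"type":"array"}},"newtons":{"type":"number"}},"required":["motion"]}

```bash
mkdir -p pics; python3 - <<'E'
from station import arm
import cv2,numpy as np
s=arm.get_state();print({k:np.round(v,3).tolist() for k,v in s.items()})
a=[]
for n in("scene","top"):
    f=arm.grab_frame(n);cv2.imwrite(f"pics/{n}0.png",f[:,:,::-1])
for n in("scene","top","wrist"):
    print(n,{k:np.round(v,4).tolist() for k,v in arm.camera_info(n).items()})
E
```

```text
{'t': 0.0, 'q': [-1.038, 0.359, 0.011, -0.0, -1.224, -0.288], 'qd': [-0.002, 0.0, 0.0, -0.002, -0.002, -0.001], 'joint_efforts': [-0.001, -58.271, 29.304, 6.997, 0.007, -0.0], 'eef_pos': [0.163, -0.654, 0.248], 'ee_rot': [3.14, -0.0, -2.897], 'force': [-0.058, -0.127, 0.198], 'moment': [-0.049, -0.032, -0.023], 'width': 0.087}
scene {'fov_y': 53.786, 'cx': 251.5836, 'cy': 192.0131, 'k1': -0.0956, 'view': [[-0.7477, -0.664, 0.006, 0.5361], [-0.4929, 0.5489, -0.6751, 0.2966], [0.445, -0.5077, -0.7377, 0.8537], [0.0, 0.0, 0.0, 1.0]]}
top {'fov_y': 46.3563, 'cx': 253.42, 'cy': 182.5622, 'k1': -0.1483, 'view': [[-0.0117, -0.9999, 0.0084, 0.1589], [-0.9939, 0.0107, -0.1097, 0.585], [0.1096, -0.0096, -0.9939, 1.0199], [0.0, 0.0, 0.0, 1.0]]}
wrist {'fov_y': 63.9861, 'cx': 252.5247, 'cy': 190.1802, 'k1': -0.0836, 'tool_from_camera': [[0.0, -0.9576, -0.2881, 0.0782], [1.0, -0.0001, 0.0003, 0.0002], [-0.0003, -0.2881, 0.9576, -0.1373], [0.0, 0.0, 0.0, 1.0]]}
```

View pics/scene0.png

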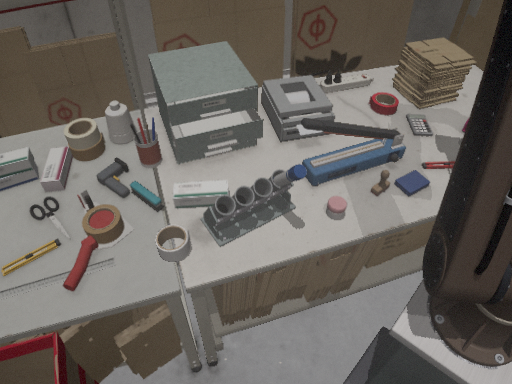

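View pics/top0.png

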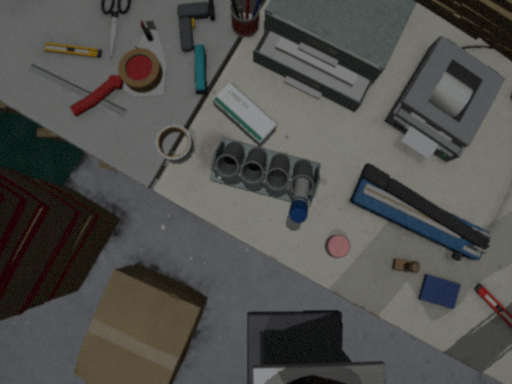

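```bash
python3 - <<'E'
import cv2,numpy as np
t=cv2.imread("pics/top0.png")[130:230,200:333];s=cv2.imread("pics/scene0.png")[155:245,195:315]
t=cv2.resize(t,(665,500)[:2] if 0 else (399*2,300*2)[0:2],interpolation=cv2.INTER_CUBIC)  # x6
cv2.imwrite("pics/tc.png",t)
cv2.imwrite("pics/sc.png",cv2.resize(s,None,fx=6,fy=6,interpolation=cv2.INTER_CUBIC))
E
```

```text
(no output)
```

View pics/tc.png

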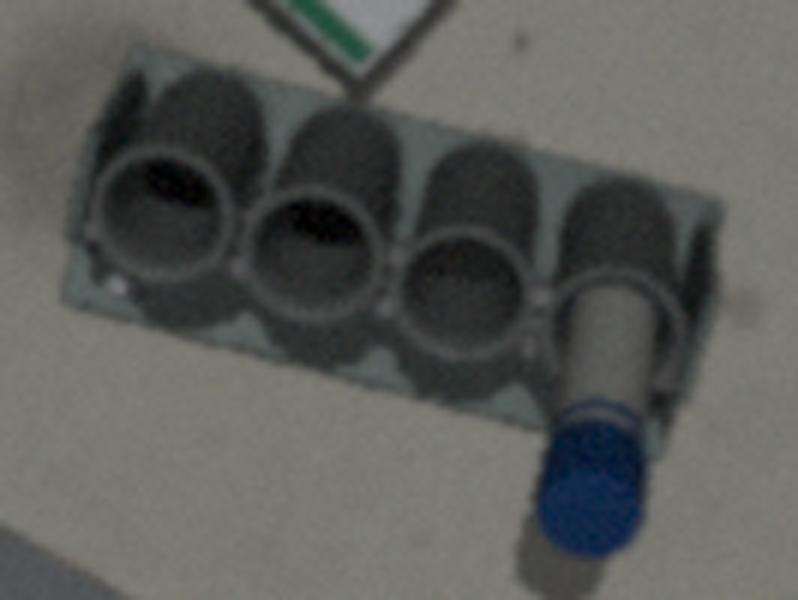

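View pics/sc.png

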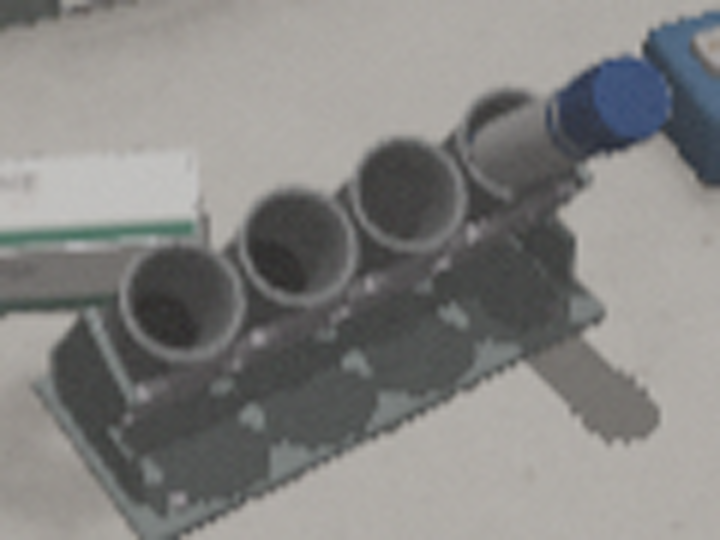

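```bash
cat > h.py <<'E'
import numpy as np,cv2
from station import arm
from scipy.spatial.transform import Rotation as R
def ray(n,px,pose=None):
    c=arm.camera_info(n);f=192/np.tan(np.radians(c["fov_y"])/2)
    d=(np.array(px,float)-[c["cx"],c["cy"]])/f
    u=d.copy()
    for _ in range(20): u=d/(1+c["k1"]*(u@u))
    V=np.linalg.inv(c["view"]) if pose is None else pose@np.array(c["tool_from_camera"])
    v=V[:3,:3]@np.r_[u,1];return V[:3,3],v/np.linalg.norm(v)
def onz(r,z): o,d=r;return o+d*(z-o[2])/d[2]
def tri(rs):
    A=[np.eye(3)-np.outer(d,d) for o,d in rs]
    p=np.linalg.solve(sum(A),sum(a@o for a,(o,d) in zip(A,rs)))
    return p,max(np.linalg.norm(a@(p-o)) for a,(o,d) in zip(A,rs))
def pose(s=None):
    s=s or arm.get_state();T=np.eye(4);T[:3,:3]=R.from_euler("xyz",s["ee_rot"]).as_matrix();T[:3,3]=s["eef_pos"];return T
def go(T,p,Rt):
    "shift mm, turn deg in tool axes from pose T to (p,Rt)"
    return np.round(T[:3,:3].T@(p-T[:3,3])*1e3,1),np.round(np.degrees(R.from_matrix(T[:3,:3].T@Rt).as_rotvec()),2)
E
python3 - <<'E'
from h import *
t=lambda x,y:(200+x/6-.4,130+y/6-.4)
s=lambda x,y:(195+x/6-.4,155+y/6-.4)
for n,a,b in (("M3",(162,214),(182,303)),("M2",(314,252),(298,246)),("M1",(465,292),(410,193)),("cap",(592,512),(632,99))):
    ra,rb=ray("top",t(*a)),ray("scene",s(*b));p,e=tri([ra,rb])
    print(n,p.round(4),e.round(4),onz(ra,.117).round(4),onz(rb,.117).round(4))
E
```

```text
M3 [0.617  0.2115 0.1126] 0.001 [0.6156 0.2107 0.117 ] [0.6151 0.2146 0.117 ]
M2 [0.6024 0.1566 0.1132] 0.0009 [0.6012 0.1561 0.117 ] [0.6009 0.1595 0.117 ]
M1 [0.587  0.1022 0.1138] 0.0006 [0.5861 0.102  0.117 ] [0.5857 0.1048 0.117 ]
cap [0.5042 0.0673 0.1994] 0.0008 [0.5066 0.0579 0.117 ] [ 0.5492 -0.0056  0.117 ]
```

```bash
cat >> h.py <<'E'
yw=np.radians(-15.4); yo=np.array([-np.sin(yw),np.cos(yw),0]); xh=np.array([np.cos(yw),np.sin(yw),0])
def ax(deg): t=np.radians(deg);return np.cos(t)*np.array([0,0,1])-np.sin(t)*xh
def tool(deg): # tool z=-axis, tool x=-yo
    z=-ax(deg);x=-yo;return np.c_[x,np.cross(z,x),z]
M1=np.array([.586,.1032,.117]); M=[M1+(i-1)*.056*yo for i in range(4)]
cap=np.array([.5042,.0673,.1994])
E
python3 - <<'E'
from h import *
T=pose();via=np.array([.36,-.45,.30]);pre=cap+.06*ax(37.5)
print(pre,M[0]);print(go(T,via,T[:3,:3]));T[:3,3]=via;print(go(T,pre,T[:3,:3]));print(go(T,via,tool(37.5)))
print(go(T,via,tool(0)))
E
```

```text
[0.46898575 0.07699962 0.2470012 ] [0.57112886 0.04921066 0.117     ]
(array([-240.2,  150.9,  -52.1]), array([0., 0., 0.]))
(array([-233.4,  484.8,   53.7]), array([0., 0., 0.]))
(array([0., 0., 0.]), array([ 33.97, -19.76, -58.34]))
(array([0., 0., 0.]), array([ 8.000e-02,  4.000e-02, -6.058e+01]))
```

Request:
{"name": "arm_command", "arguments": {
  "motion": [
    [[-30,19,-6.5],[0,0,0],1],
    [[-30,19,-6.5],[0,0,0],1],
    [[-30,19,-6.5],[0,0,0],1],
    [[-30,19,-6.5],[0,0,0],1],
    [[-30,19,-6.5],[0,0,0],1],
    [[-30,19,-6.5],[0,0,0],1],
    [[-30,19,-6.5],[0,0,0],1],
    [[-30,19,-6.5],[0,0,0],1],
    [[-16.7,34.6,0],[0,0,0],1],
    [[-16.7,34.6,0],[0,0,0],1],
    [[-16.7,34.6,0],[0,0,0],1],
    [[-16.7,34.6,0],[0,0,0],1],
    [[-16.7,34.6,0],[0,0,0],1],
    [[-16.7,34.6,0],[0,0,0],1],
    [[-16.7,34.6,0],[0,0,0],1],
    [[-16.7,34.6,0],[0,0,0],1]
  ],
  "newtons": 40
}}

```text
t: 1.43
eef_pos: [0.4218, -0.1465, 0.3006]
ee_rot: [3.141, 0.0, -2.897]
force: [1.1, -0.8, -0.7]
width: 0.0875
```

Request:
{"name": "arm_command", "arguments": {
  "motion": [
    [[0,0,0],[3.8,-2.2,-6.5],1],
    [[0,0,0],[3.8,-2.2,-6.5],1],
    [[0,0,0],[3.8,-2.2,-6.5],1],
    [[0,0,0],[3.8,-2.2,-6.5],1],
    [[0,0,0],[3.8,-2.2,-6.5],1],
    [[0,0,0],[3.8,-2.2,-6.5],1],
    [[0,0,0],[3.8,-2.2,-6.5],1],
    [[0,0,0],[3.8,-2.2,-6.5],1],
    [[0,0,0],[3.8,-2.2,-6.5],1],
    [[0,0,0],[0,0,0],1]
  ]
}}

```text
t: 2.27
eef_pos: [0.422, -0.1479, 0.3024]
ee_rot: [-2.529, 0.026, -1.92]
force: [-0.2, -0.8, 0.1]
width: 0.0877
```

```bash
python3 - <<'E'
from h import *
s=arm.get_state();T=pose(s);print(s["t"],s["q"],s["eef_pos"],s["force"]);print(T[:3,:3].round(3),tool(37.5).round(3))
pre=cap+.06*ax(37.5);print(go(T,pre,tool(37.5)))
E
```

```text
2.2667 [ 0.32608316 -0.46092212 -1.01090438  0.64479422 -0.60693406 -1.14445562] [ 0.42203985 -0.14794406  0.30236605] [-0.17335722 -0.77078091  0.07082481]
[[-0.342 -0.764  0.547]
 [-0.939  0.294 -0.177]
 [-0.026 -0.575 -0.818]] [[-0.266 -0.765  0.587]
 [-0.964  0.211 -0.162]
 [-0.    -0.609 -0.793]]
(array([-225.9,   62.2,   31.2]), array([ 2.35, -1.53, -4.62]))
```

Request:
{"name": "arm_command", "arguments": {
  "motion": [
    [[-37.7,10.4,5.2],[0,0,0],1],
    [[-37.7,10.4,5.2],[0,0,0],1],
    [[-37.7,10.4,5.2],[0,0,0],1],
    [[-37.7,10.4,5.2],[0,0,0],1],
    [[-37.7,10.4,5.2],[0,0,0],1],
    [[-37.7,10.4,5.2],[0,0,0],1],
    [[0,0,0],[2.3,-1.5,-4.6],1],
    [[0,0,0],[0,0,0],1]
  ]
}}

```text
t: 2.93
eef_pos: [0.4821, 0.0798, 0.273]
ee_rot: [-2.533, -0.008, -1.845]
force: [-0.3, -0.4, -0.6]
width: 0.0873
```

```bash
python3 - <<'E'
from h import *
s=arm.get_state();T=pose(s);print(s["t"],s["q"],s["eef_pos"],s["force"])
pre=cap+.06*ax(37.5);print(go(T,pre,tool(37.5)))
f=arm.grab_frame("wrist");cv2.imwrite("pics/w1.png",f[:,:,::-1])
E
```

```text
2.9333 [ 0.83063052 -0.2364592  -1.01459963  0.89925575 -0.71538072 -1.77935377] [0.48212324 0.07980437 0.27303486] [-0.27363628 -0.36102784 -0.60313893]
(array([ 6.1, 24.7, 14.6]), array([ 2.64, -0.54,  0.01]))
```

View pics/w1.png

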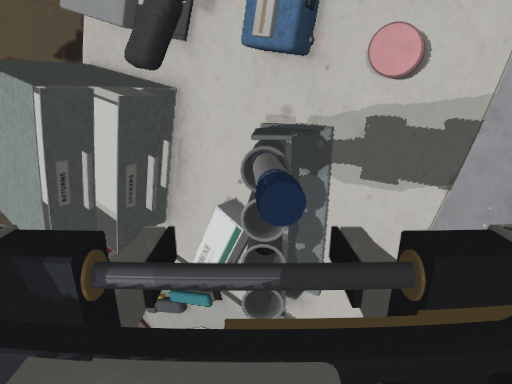

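```bash
python3 - <<'E'
from h import *
T=pose();g=cap-.013*ax(37.5)
im=cv2.imread("pics/w1.png");h=cv2.cvtColor(im,cv2.COLOR_BGR2HSV)
m=cv2.inRange(h,(105,120,40),(130,255,255));m[:140]=0;m[260:]=0
ys,xs=np.where(m);print(xs.min(),xs.max(),ys.min(),ys.max())
c=(281.5,203);ra=ray("wrist",c,T);o,d=ra
print("dist ray-cap",np.linalg.norm((np.eye(3)-np.outer(d,d))@(cap-o)),tri([ra,ray("top",(200+592/6-.4,130+512/6-.4)),ray("scene",(195+632/6-.4,155+99/6-.4))]))
for a in(35,37.5):print(go(T,cap+.04*ax(a),tool(a)),go(T,cap-.013*ax(a),tool(a)))
E
```

```text
255 305 170 225
dist ray-cap 0.0011320401455289732 (array([0.50455249, 0.06692873, 0.19918038]), np.float64(0.0009986770473113002))
(array([ 4.1, 21.7, 34.4]), array([ 0.21, -0.61, -0.34])) (array([ 3.6, 21.5, 87.4]), array([ 0.21, -0.61, -0.34]))
(array([ 4.1, 23.5, 34.5]), array([ 2.71, -0.62, -0.32])) (array([ 3.6, 21. , 87.4]), array([ 2.71, -0.62, -0.32]))
```

Request:
{"name": "arm_command", "arguments": {
  "motion": [
    [[2,11,10],[0,0,0],1],
    [[2,11,10],[0,0,0],1],
    [[0,0,10],[2.7,-0.6,-0.3],1],
    [[0,0,0],[0,0,0],1]
  ]
}}

```text
t: 3.32
eef_pos: [0.4953, 0.0837, 0.2675]
ee_rot: [-2.526, -0.01, -1.849]
force: [0.5, 0.6, 0.7]
width: 0.0877
```

```bash
python3 - <<'E'
from h import *
s=arm.get_state();T=pose(s);print(s["t"],s["q"],s["eef_pos"],s["force"])
for a in(35,37.5):print(go(T,cap-.013*ax(a),tool(a)))
E
```

```text
3.3167 [ 0.78972807 -0.20073052 -1.01518667  0.95134558 -0.67655183 -1.80672264] [0.49534336 0.08368314 0.26754331] [0.49966395 0.6030025  0.74323582]
(array([12.4, 28.8, 76.3]), array([-0.25, -0.8 , -0.13]))
(array([12.4, 28.3, 76.3]), array([ 2.25, -0.8 , -0.11]))
```

```bash
cat > kin.py <<'E'
import numpy as np,itertools
from scipy.spatial.transform import Rotation as R
from scipy.optimize import least_squares
Q=np.array([[-1.038,.359,.0115,0,-1.224,-.288],[.32608,-.46092,-1.0109,.64479,-.60693,-1.14446],[.83063,-.23646,-1.0146,.89926,-.71538,-1.77935],[.78973,-.20073,-1.01519,.95135,-.67655,-1.80672]])
P=np.array([[.1635,-.6545,.2485],[.42204,-.14794,.30237],[.48212,.0798,.27303],[.49534,.08368,.26754]])
E=np.array([[3.141,0,-2.897],[-2.529,.026,-1.92],[-2.533,-.008,-1.845],[-2.526,-.01,-1.849]])
RR=[R.from_euler("xyz",e) for e in E]
az=Q[0,0];u=np.array([np.cos(az),np.sin(az),0]);v=np.array([-np.sin(az),np.cos(az),0]);z=np.array([0,0,1.])
def fk(q,x,sg):
    al,u2,z2,u3,z3,o4,u5,z5=x
    a4=np.cos(al)*u+np.sin(al)*z;n4=-np.sin(al)*u+np.cos(al)*z
    ax=[z,sg[0]*v,sg[1]*v,sg[2]*a4,sg[3]*v,-sg[4]*z];pt=[0*z,u2*u+z2*z,u3*u+z3*z,u3*u+z3*z+o4*n4,u5*u+z5*z,P[0]]
    p=P[0].copy();r=RR[0]
    for a,c,d in list(zip(ax,pt,q-Q[0]))[::-1]:
        D=R.from_rotvec(a*d);p=c+D.apply(p-c);r=D*r
    return p,r
def res(x,sg):
    o=[]
    for q,p,r in zip(Q[1:],P[1:],RR[1:]):
        a,b=fk(q,x,sg);o+=[*(a-p),*(.3*(b*r.inv()).as_rotvec())]
    return np.r_[o,1e-2*(x[1]),1e-3*(x[2:]-[.3,.2,.7,0,.5,.4])]
def fit():
    best=None
    for sg in itertools.product([1,-1],repeat=5):
        for al in(0,.5,-.5):
            s=least_squares(res,[al,0,.3,.2,.7,0,.5,.4],args=(sg,))
            if best is None or s.cost<best[0]:best=(s.cost,s.x,sg)
    return best
if __name__=="__main__":
    b=fit();print(b[0],b[1].round(3),b[2]);print(res(b[1],b[2])[:18].round(4))
E
python3 kin.py
```

```text
1.881247101007485e-07 [-0.347 -0.     0.199  0.211  0.761  0.     0.647  0.604] (1, -1, -1, -1, -1)
[-0.      0.     -0.      0.0002 -0.     -0.0002 -0.      0.      0.
  0.0003  0.     -0.      0.     -0.     -0.      0.0002  0.0001 -0.0002]
```

```bash
cat > ik.py <<'E'
from kin import *
from h import M,ax,tool,cap,yo
b=fit();X,SG=b[1],b[2]
lo=np.array([-3.07,-1.43,-1.02,-3.03,-3.05,-3.03]);hi=np.array([3.07,2.12,1.25,1.67,0,3.03])
def ik(p,Rt,n=60,seed=0):
    rng=np.random.default_rng(seed);S=[]
    for _ in range(n):
        def f(q):
            a,r=fk(q,X,SG);return np.r_[a-p,.3*(r*R.from_matrix(Rt).inv()).as_rotvec()]
        s=least_squares(f,rng.uniform(lo,hi)*.999,bounds=(lo,hi))
        if s.cost<1e-8 and not any(np.allclose(s.x,t,atol=.02) for t in S):S.append(s.x)
    return S
E
python3 - <<'E'
from ik import *
def jr(deg,k): # k=0 jaws along own x ; 1 jaws along row
    T=tool(deg);return T if k==0 else T@R.from_euler("z",90*k,degrees=True).as_matrix()
for name,p,t in [("grasp",cap-.013*ax(37.5),37.5),("grasp",cap-.013*ax(37.5),20),("out0",M[0]+.157*ax(30),30),("out0",M[0]+.157*ax(30),15),("in3",M[3]+.157*ax(30),30),("home3",M[3]+.057*ax(30),30)]:
    print(name,t)
    for q in ik(p,jr(t,0)): print("   ",q.round(2))
E
```

```text
grasp 37.5
grasp 20
    [ 0.67 -0.02 -0.85  0.51 -0.6  -1.34]
out0 30
    [ 0.76 -0.18 -0.96  0.78 -0.66 -1.62]
out0 15
    [ 0.69 -0.08 -0.64  0.28 -0.88 -1.12]
in3 30
    [ 0.95  0.04 -0.76  0.77 -0.74 -1.8 ]
home3 30
    [ 0.73  0.18 -0.87  1.14 -0.48 -2.02]
```

```bash
python3 - <<'E'
from ik import *
from h import *
for n,i,d in [("grasp",0,.097),("h1",1,.057),("h2",2,.057),("out0+",0,.180),("in1+",1,.18)]:
    print(n,[q.round(2) for q in ik(M[i]+d*ax(30),tool(30),20)])
T=pose();print(go(T,M[0]+.157*ax(30),tool(30)));print(go(T,M[0]+.097*ax(30),tool(30)))
print(((cap-M[0])@yo))
E
```

```text
grasp []
h1 []
h2 [array([ 0.63,  0.12, -0.96,  1.23, -0.43, -2.03])]
out0+ [array([ 0.81, -0.22, -0.93,  0.72, -0.74, -1.59])]
in1+ [array([ 0.89, -0.15, -0.87,  0.73, -0.76, -1.67])]
(array([12.9,  5.3, 14.2]), array([-5.25, -0.79, -0.16]))
(array([12.1, 10.8, 74. ]), array([-5.25, -0.79, -0.16]))
-0.0003335154224255217
```

```bash
python3 - <<'E'
from ik import *
from h import *
for n,i,d in [("grasp0",0,.097),("out0",0,.165),("home1",1,.057)]:
    p=M[i]+d*ax(30)
    for be in(-30,-20,-10,0,10,20,30):
        for k,Rt in(("jx beta",tool(30)@R.from_euler("y",be,degrees=True).as_matrix()),) + ((("jrow tilt",tool(30+be)@R.from_euler("z",90,degrees=True).as_matrix()),) if be<=0 else ()):
            # TCP is 3mm behind grasp point: keep grasp point
            g=p-.003*ax(30)-.003*Rt[:,2]
            S=ik(g,Rt,25)
            print(n,k,be,[q.round(2) for q in S])
E
```

```text
grasp0 jx beta -30 [array([ 0.29, -0.08, -0.63, -0.56, -0.37,  0.04])]
grasp0 jrow tilt -30 [array([ 0.49,  0.16, -0.38,  0.  , -1.04, -2.33])]
grasp0 jx beta -20 []
grasp0 jrow tilt -20 [array([ 0.58,  0.07, -0.57,  0.18, -0.83, -2.53])]
grasp0 jx beta -10 []
grasp0 jrow tilt -10 [array([ 0.65, -0.01, -0.8 ,  0.48, -0.63, -2.86])]
grasp0 jx beta 0 []
grasp0 jrow tilt 0 []
grasp0 jx beta 10 [array([ 0.71,  0.01, -0.97,  0.94, -0.68, -1.8 ])]
grasp0 jx beta 20 [array([ 0.8 ,  0.1 , -0.88,  0.84, -0.88, -1.81])]
grasp0 jx beta 30 [array([ 0.85,  0.21, -0.8 ,  0.77, -1.06, -1.83])]
out0 jx beta -30 [array([ 0.46, -0.26, -0.74, -0.22, -0.38, -0.41])]
out0 jrow tilt -30 [array([ 0.54,  0.06, -0.35,  0.  , -1.17, -2.38])]
out0 jx beta -20 [array([ 0.6 , -0.29, -0.97,  0.47, -0.31, -1.19])]
out0 jrow tilt -20 [array([ 0.64, -0.04, -0.53,  0.17, -0.98, -2.57])]
out0 jx beta -10 [array([ 0.67, -0.26, -0.99,  0.71, -0.47, -1.47])]
out0 jrow tilt -10 [array([ 0.74, -0.13, -0.73,  0.41, -0.82, -2.84])]
out0 jx beta 0 [array([ 0.78, -0.2 , -0.95,  0.75, -0.69, -1.61])]
out0 jrow tilt 0 []
out0 jx beta 10 [array([ 0.86, -0.11, -0.89,  0.74, -0.88, -1.69])]
out0 jx beta 20 [array([ 0.92, -0.  , -0.82,  0.71, -1.05, -1.73])]
out0 jx beta 30 [array([ 0.95,  0.11, -0.74,  0.67, -1.21, -1.76])]
home1 jx beta -30 [array([ 0.4 ,  0.04, -0.62, -0.57, -0.23, -0.01])]
home1 jrow tilt -30 [array([ 0.54,  0.26, -0.33,  0.  , -0.98, -2.38])]
home1 jx beta -20 []
home1 jrow tilt -20 [array([ 0.62,  0.18, -0.54,  0.2 , -0.76, -2.6 ])]
home1 jx beta -10 []
home1 jrow tilt -10 [array([ 0.67,  0.11, -0.78,  0.57, -0.54, -2.98])]
home1 jx beta 0 []
home1 jrow tilt 0 []
home1 jx beta 10 [array([ 0.71,  0.13, -0.93,  1.04, -0.63, -1.92])]
home1 jx beta 20 [array([ 0.81,  0.23, -0.82,  0.89, -0.84, -1.88])]
home1 jx beta 30 [array([ 0.86,  0.33, -0.72,  0.79, -1.03, -1.87])]
```

```bash
cat >> h.py <<'E'
Rt=tool(30)@R.from_euler("y",20,degrees=True).as_matrix()
def tcp(i,d,x=0.,y=0.):
    "TCP so that grasp point is d-.003 above mouth i along axis, offset own x,y"
    xo=np.cross(yo,ax(30));return M[i]+(d-.003)*ax(30)-.003*Rt[:,2]+x*xo+y*yo
def rep(i,d,**k):
    s=arm.get_state();T=pose(s);print("t",round(s["t"],2),"F",np.round(s["force"],1),"Mo",np.round(s["moment"],2),"w",round(s["width"],4),"q3",round(s["q"][2],3))
    g=T[:3,3]+.003*T[:3,2]-M[i];xo=np.cross(yo,ax(30));print(" grasp pt rel mouth",i,"x,y,z mm",np.round([g@xo*1e3,g@yo*1e3,g@ax(30)*1e3],1)," go:",*go(T,tcp(i,d,**k),Rt))
    F=np.array(s["force"]);print(" F own x,y,z",np.round([F@xo,F@yo,F@ax(30)],1))
E
python3 -c "
from h import *
rep(0,.165)"
```

```text
t 3.32 F [0.5 0.6 0.7] Mo [ 0.6   1.91 -0.03] w 0.0877 q3 -1.015
 grasp pt rel mouth 0 x,y,z mm [  4.3  13.1 168.5]  go: [12.   4.6  6.4] [-5.16 19.19 -1.08]
 F own x,y,z [0.7 0.7 0.5]
```

Request:
{"name": "arm_command", "arguments": {
  "motion": [
    [[4,1.5,2],[-1.7,6.4,-0.4],1],
    [[4,1.5,2],[-1.7,6.4,-0.4],1],
    [[4,1.5,2],[-1.7,6.4,-0.4],1],
    [[0,0,0],[0,0,0],1]
  ]
}}

```text
t: 3.65
eef_pos: [0.4905, 0.0736, 0.2603]
ee_rot: [-2.593, -0.31, -2.019]
force: [1.5, 1.6, 1.3]
width: 0.0879
```

```bash
python3 -c "
from h import *
rep(0,.165);rep(0,.097)"
```

```text
t 3.65 F [1.5 1.6 1.3] Mo [1.78 1.03 0.19] w 0.0879 q3 -0.811
 grasp pt rel mouth 0 x,y,z mm [ -1.3   1.  163.4]  go: [ 0.5 -1.3  1.7] [ 0.11 -0.46  0.29]
 F own x,y,z [1.5 2.  0.6]
t 3.65 F [1.5 1.6 1.3] Mo [1.78 1.03 0.19] w 0.0879 q3 -0.811
 grasp pt rel mouth 0 x,y,z mm [ -1.3   1.  163.4]  go: [-23.3  -1.5  65.4] [ 0.11 -0.46  0.29]
 F own x,y,z [1.5 2.  0.6]
```

Request:
{"name": "arm_command", "arguments": {
  "motion": [
    [[-3.9,-0.2,10.9],[0,0,0],1],
    [[-3.9,-0.2,10.9],[0,0,0],1],
    [[-3.9,-0.2,10.9],[0,0,0],1],
    [[-3.9,-0.2,10.9],[0,-0.4,0.3],1],
    [[-3.9,-0.2,10.9],[0,0,0],1],
    [[-3.9,-0.2,10.9],[0,0,0],1],
    [[0,0,0],[0,0,0],1]
  ]
}}

```text
t: 4.23
eef_pos: [0.5236, 0.0605, 0.2]
ee_rot: [-2.592, -0.295, -2.019]
force: [-0.8, -1.4, -0.8]
width: 0.0875
```

```bash
python3 -c "
from h import *
rep(0,.097)
f=arm.grab_frame('scene');cv2.imwrite('pics/s2.png',cv2.resize(f[110:260,160:360,::-1],None,fx=4,fy=4))"
```

```text
t 4.23 F [-0.8 -1.4 -0.8] Mo [ 1.46  1.34 -0.07] w 0.0875 q3 -0.89
 grasp pt rel mouth 0 x,y,z mm [-0.8 -2.7 93.4]  go: [-2.4 -0.8 -1.5] [ 0.06  0.28 -0.13]
 F own x,y,z [-0.7 -1.5 -0.5]
```

View pics/s2.png

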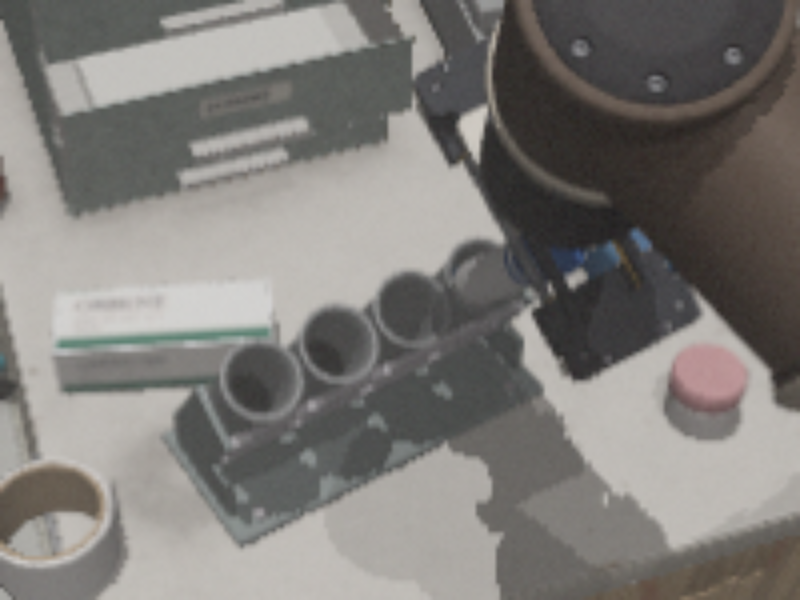

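Request:
{"name": "arm_command", "arguments": {
  "motion": [
    [[-2.4,-0.8,-1.5],[0,0,0],1],
    [[0,0,0],[0,0,0],0],
    [[0,0,0],[0,0,0],0],
    [[0,0,0],[0,0,0],0],
    [[0,0,0],[0,0,0],0],
    [[0,0,0],[0,0,0],0],
    [[0,0,0],[0,0,0],0],
    [[0,0,0],[0,0,0],0],
    [[0,0,0],[0,0,0],0],
    [[0,0,0],[0,0,0],0]
  ],
  "newtons": 45
}}

```text
t: 5.12
eef_pos: [0.5255, 0.0649, 0.2027]
ee_rot: [-2.59, -0.294, -2.016]
force: [-1.0, 0.5, 1.3]
width: 0.0338
```

```bash
python3 -c "
from h import *
rep(0,.097)"
```

```text
t 5.12 F [-1.   0.5  1.3] Mo [ 1.53  1.63 -0.15] w 0.0338 q3 -0.882
 grasp pt rel mouth 0 x,y,z mm [ 1.1  2.  95.4]  go: [1.4 1.1 2. ] [-0.1   0.42 -0.05]
 F own x,y,z [-0.3  0.2  1.6]
```

Request:
{"name": "arm_command", "arguments": {
  "motion": [
    [[3.4,0,-9.4],[0,0,0],0],
    [[3.4,0,-9.4],[0,0,0],0],
    [[3.4,0,-9.4],[0,0,0],0],
    [[3.4,0,-9.4],[0,0,0],0],
    [[3.4,0,-9.4],[0,0,0],0],
    [[3.4,0,-9.4],[0,0,0],0],
    [[3.4,0,-9.4],[0,0,0],0],
    [[0,0,0],[0,0,0],0],
    [[0,0,0],[0,0,0],0]
  ]
}}

```text
t: 5.87
eef_pos: [0.4914, 0.0746, 0.2639]
ee_rot: [-2.59, -0.292, -2.015]
force: [0.6, 0.1, -1.5]
width: 0.0341
```

```bash
python3 -c "
from h import *
rep(1,.167)
for n in ('wrist','top'):
    f=arm.grab_frame(n);cv2.imwrite('pics/%s3.png'%n,f[:,:,::-1])
a=cv2.imread('pics/wrist3.png')[:,60:460];b=cv2.imread('pics/top3.png')[110:250,190:340]
cv2.imwrite('pics/c3.png',np.hstack([a,cv2.resize(b,(384*150//140,384))[:, :400]]))"
```

```text
t 5.87 F [ 0.6  0.1 -1.5] Mo [ 1.78  1.61 -0.02] w 0.0341 q3 -0.813
 grasp pt rel mouth 1 x,y,z mm [  1.1 -53.7 166.2]  go: [-51.4   1.1 -15.8] [-0.12  0.56 -0.07]
 F own x,y,z [-0.2  0.2 -1.6]
```

View pics/c3.png

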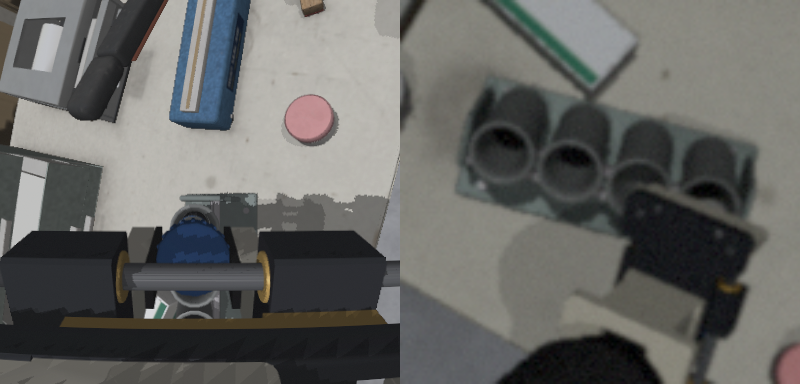

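Request:
{"name": "arm_command", "arguments": {
  "motion": [
    [[-17.5,0,-6.4],[0,0,0],0],
    [[-17.5,0,-6.4],[0,0,0],0],
    [[-17.6,0,-6.4],[0,0,0],0],
    [[0,0,0],[0,0.4,0],0],
    [[0,0,0],[0,0,0],0],
    [[-1.7,0,4.7],[0,0,0],0],
    [[-1.7,0,4.7],[0,0,0],0],
    [[-1.7,0,4.7],[0,0,0],0],
    [[-1.7,0,4.7],[0,0,0],0],
    [[-1.7,0,4.7],[0,0,0],0],
    [[-1.7,0,4.7],[0,0,0],0],
    [[0,0,0],[0,0,0],0]
  ]
}}

```text
t: 6.97
eef_pos: [0.5208, 0.1232, 0.2367]
ee_rot: [-2.589, -0.301, -2.021]
force: [0.3, -0.2, -1.3]
width: 0.0342
```

```bash
python3 -c "
from h import *
rep(1,.099)"
```

```text
t 6.97 F [ 0.3 -0.2 -1.3] Mo [ 1.77  1.56 -0.03] w 0.0342 q3 -0.756
 grasp pt rel mouth 1 x,y,z mm [  0.8   0.9 134.9]  go: [-12.5   0.8  36.9] [-0.07 -0.06 -0.04]
 F own x,y,z [-0.4 -0.1 -1.3]
```

Request:
{"name": "arm_command", "arguments": {
  "motion": [
    [[-1.7,0,4.7],[0,0,0],0],
    [[-1.7,0,4.7],[0,0,0],0],
    [[-1.7,0,4.7],[0,0,0],0],
    [[-1.7,0,4.7],[0,0,0],0],
    [[-1.7,0,4.7],[0,0,0],0],
    [[-1.7,0,4.7],[0,0,0],0],
    [[0,0,0],[0,0,0],0]
  ]
}}

```text
t: 7.55
eef_pos: [0.5353, 0.1195, 0.2107]
ee_rot: [-2.589, -0.301, -2.02]
force: [-0.1, 0.2, -2.3]
width: 0.0342
```

```bash
python3 -c "
from h import *
rep(1,.099)"
```

```text
t 7.55 F [-0.1  0.2 -2.3] Mo [2.02 1.57 0.06] w 0.0342 q3 -0.782
 grasp pt rel mouth 1 x,y,z mm [  0.8   1.2 105. ]  go: [-2.   0.8  8.8] [-0.07 -0.04 -0.02]
 F own x,y,z [-1.3  0.2 -1.9]
```

Request:
{"name": "arm_command", "arguments": {
  "motion": [
    [[-1,0,2.8],[0,0,0],0],
    [[-1,0,2.8],[0,0,0],0],
    [[-1,0,2.8],[0,0,0],0],
    [[-1,0,2.8],[0,0,0],0],
    [[0,0,0],[0,0,0],0]
  ]
}}

```text
t: 7.97
eef_pos: [0.541, 0.118, 0.201]
ee_rot: [-2.589, -0.3, -2.02]
force: [0.4, 1.1, -2.6]
width: 0.0342
```

```bash
python3 -c "
from h import *
rep(1,.099)"
```

```text
t 7.97 F [ 0.4  1.1 -2.6] Mo [2.   1.67 0.05] w 0.0342 q3 -0.791
 grasp pt rel mouth 1 x,y,z mm [ 1.   1.3 93.6]  go: [ 2.1  1.  -1.8] [-0.09 -0.01 -0.04]
 F own x,y,z [-1.2  1.1 -2.3]
```

No spacer contact yet; go a little further.

Request:
{"name": "arm_command", "arguments": {
  "motion": [
    [[-1,0,2.8],[0,0,0],0],
    [[-1,0,2.8],[0,0,0],0],
    [[0,0,0],[0,0,0],0]
  ]
}}

```text
t: 8.22
eef_pos: [0.5439, 0.1172, 0.1959]
ee_rot: [-2.589, -0.3, -2.02]
force: [-0.6, 0.2, -1.7]
width: 0.034
```

```bash
python3 -c "
from h import *
rep(1,.099)"
```

```text
t 8.22 F [-0.6  0.2 -1.7] Mo [2.05 1.62 0.07] w 0.034 q3 -0.796
 grasp pt rel mouth 1 x,y,z mm [ 1.   1.3 87.6]  go: [ 4.1  1.  -7.4] [-0.09  0.   -0.04]
 F own x,y,z [-1.4  0.1 -1.2]
```

Request:
{"name": "arm_command", "arguments": {
  "motion": [
    [[-1,0,2.8],[0,0,0],0],
    [[-1,0,2.8],[0,0,0],0],
    [[-1,0,2.8],[0,0,0],0],
    [[-1,0,2.8],[0,0,0],0],
    [[-1,0,2.8],[0,0,0],0],
    [[0,0,0],[0,0,0],0]
  ]
}}

```text
t: 8.72
eef_pos: [0.551, 0.1151, 0.1828]
ee_rot: [-2.589, -0.301, -2.02]
force: [-0.2, 0.5, -2.1]
width: 0.0341
```

```bash
python3 -c "
from h import *
rep(1,.057)"
```

```text
t 8.72 F [-0.2  0.5 -2.1] Mo [2.1 1.7 0.1] w 0.0341 q3 -0.808
 grasp pt rel mouth 1 x,y,z mm [ 1.   1.1 72.6]  go: [-5.3  1.  17.9] [-0.08 -0.02 -0.03]
 F own x,y,z [-1.3  0.5 -1.6]
```

Request:
{"name": "arm_command", "arguments": {
  "motion": [
    [[-1,0,2.8],[0,0,0],0],
    [[-1,0,2.8],[0,0,0],0],
    [[-1,0,2.8],[0,0,0],0],
    [[-1,0,2.8],[0,0,0],0],
    [[-0.7,0,1.9],[0,0,0],0],
    [[0,0,0],[0,0,0],0]
  ]
}}

```text
t: 9.22
eef_pos: [0.5578, 0.1132, 0.1709]
ee_rot: [-2.589, -0.301, -2.02]
force: [-1.0, -0.1, -2.6]
width: 0.0344
```

```bash
python3 -c "
from h import *
rep(1,.057)"
```

```text
t 9.22 F [-1.  -0.1 -2.6] Mo [2.19 1.64 0.09] w 0.0344 q3 -0.818
 grasp pt rel mouth 1 x,y,z mm [ 1.1  1.1 58.8]  go: [-0.6  1.1  4.9] [-0.09 -0.01 -0.04]
 F own x,y,z [-2.1 -0.4 -1.8]
```

Expected bottom near 55.4. Step gently for contact.

Request:
{"name": "arm_command", "arguments": {
  "motion": [
    [[-0.7,0,1.9],[0,0,0],0],
    [[-0.5,0,1.4],[0,0,0],0],
    [[-0.3,0,0.9],[0,0,0],0],
    [[0,0,0],[0,0,0],0]
  ]
}}

```text
t: 9.55
eef_pos: [0.5599, 0.1128, 0.1681]
ee_rot: [-2.588, -0.3, -2.02]
force: [-5.7, 2.4, 4.4]
width: 0.034
```

```bash
python3 -c "
from h import *
rep(1,.057)"
```

```text
t 9.55 F [-5.7  2.4  4.4] Mo [ 1.66  2.89 -0.7 ] w 0.034 q3 -0.82
 grasp pt rel mouth 1 x,y,z mm [ 1.6  1.3 55.3]  go: [0.8 1.6 1.7] [-0.15  0.02 -0.06]
 F own x,y,z [-3.2  0.8  6.9]
```

Request:
{"name": "arm_command", "arguments": {
  "motion": [
    [[0,0,0],[0,0,0],1],
    [[0,0,0],[0,0,0],1],
    [[0,0,0],[0,0,0],1],
    [[0,0,0],[0,0,0],1],
    [[0,0,0],[0,0,0],1],
    [[0,0,0],[0,0,0],1],
    [[0,0,0],[0,0,0],1],
    [[0,0,0],[0,0,0],1],
    [[0,0,0],[0,0,0],1]
  ]
}}

```text
t: 10.3
eef_pos: [0.5599, 0.1128, 0.1676]
ee_rot: [-2.589, -0.3, -2.02]
force: [-0.3, 0.1, -0.5]
width: 0.0859
```

```bash
python3 -c "
from h import *
rep(1,.057)"
```

```text
t 10.3 F [-0.3  0.1 -0.5] Mo [ 1.56  1.28 -0.  ] w 0.0859 q3 -0.821
 grasp pt rel mouth 1 x,y,z mm [ 1.3  1.3 54.8]  go: [0.9 1.3 1.2] [-0.11  0.02 -0.05]
 F own x,y,z [-0.5  0.  -0.3]
```

Retreat along the axis, then up and aside for a clear view.

Request:
{"name": "arm_command", "arguments": {
  "motion": [
    [[3.4,0,-9.4],[0,0,0],1],
    [[3.4,0,-9.4],[0,0,0],1],
    [[3.4,0,-9.4],[0,0,0],1],
    [[3.4,0,-9.4],[0,0,0],1],
    [[3.4,0,-9.4],[0,0,0],1],
    [[3.4,0,-9.4],[0,0,0],1],
    [[3.4,0,-9.4],[0,0,0],1],
    [[3.4,0,-9.4],[0,0,0],1],
    [[3.4,0,-9.4],[0,0,0],1],
    [[25,0,0],[0,0,0],1],
    [[30,0,-10],[0,0,0],1],
    [[30,0,-10],[0,0,0],1],
    [[30,0,-10],[0,0,0],1],
    [[30,0,-10],[0,0,0],1],
    [[30,0,-10],[0,0,0],1],
    [[30,0,0],[0,0,0],1],
    [[30,0,0],[0,0,0],1],
    [[0,0,0],[0,0,0],1]
  ]
}}

```text
t: 11.8
eef_pos: [0.3984, -0.0578, 0.3568]
ee_rot: [-2.589, -0.296, -2.022]
force: [-0.3, -0.1, -0.6]
width: 0.0879
```

```bash
python3 -c "
from h import *
rep(1,.057)
for n in ('scene','top'):
    cv2.imwrite('pics/%s4.png'%n,arm.grab_frame(n)[:,:,::-1])
a=cv2.imread('pics/scene4.png')[120:270,160:360];b=cv2.imread('pics/top4.png')[100:250,180:380]
cv2.imwrite('pics/c4.png',cv2.resize(np.vstack([a,b]),None,fx=2,fy=2) if 0 else np.hstack([cv2.resize(a,(400,300)),cv2.resize(b,(400,300))]))"
```

```text
t 11.8 F [-0.3 -0.1 -0.6] Mo [ 1.54  1.28 -0.  ] w 0.0879 q3 -0.848
 grasp pt rel mouth 1 x,y,z mm [   0.3 -206.   273.9]  go: [-268.4    1.6  137. ] [-0.08  0.17 -0.23]
 F own x,y,z [-0.5 -0.2 -0.4]
```

View pics/c4.png

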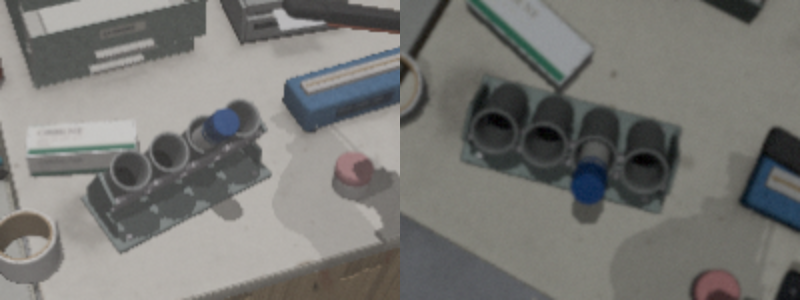

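```bash
python3 - <<'E'
from h import *
rs=[]
for n,box in(("scene",(160,200,255,285)),("top",(170,215,255,295))):
    im=cv2.imread(f"pics/{n}4.png");h=cv2.cvtColor(im,cv2.COLOR_BGR2HSV);m=cv2.inRange(h,(100,110,30),(130,255,255))
    k=np.zeros_like(m);k[box[0]:box[1],box[2]:box[3]]=m[box[0]:box[1],box[2]:box[3]]
    ys,xs=np.where(k);print(n,xs.min(),xs.max(),ys.min(),ys.max(),len(xs));rs.append(ray(n,(xs.mean(),ys.mean())))
p,e=tri(rs);g=p-M[1];print(p.round(4),e.round(4),[round(float(g@a)*1e3,1) for a in(np.cross(yo,ax(30)),yo,ax(30))])
s=arm.get_state();print(s["t"],np.round(s["force"],1));arm.job_done()
E
```

```text
scene 267 278 175 186 121
top 266 283 181 201 297
[0.5534 0.111  0.1675] 0.0012 [-3.8, -1.2, 60.5]
11.9 [-0.   0.7 -0. ]
the job is handed in; nothing more can be done
```

The tube now stands fully home in pocket 1 (second from the right), cap up and let go. I handed the job in at 11.9 s, with the arm well clear.

- **What I did:** I gripped the tube by its cap in pocket 0 and drew it right out. I then lowered it in small steps into pocket 1, the first one I tried.
- **By feel:** The tube passed the spacer depth with no resistance. It met the bottom about 40 mm deeper than in pocket 0, with about 8 N of contact. That matches the 40 mm difference between a pocket with a spacer and one without. I did not try pockets 2 and 3.
- **Last checks:** In the last pictures the blue of the cap is centred about 60 mm out along the pocket's axis. The cap spans 35 to 70 mm when fully home and 75 to 110 mm on a spacer, so this agrees with fully home. The tube leans slightly, as expected from its play. The jar and carton look unmoved; the tape roll was only partly in view. I compared all three by eye, not by measurement. The wrist force was near zero.
- **What didn't go to plan:** A grasp straight along the tube was out of the arm's reach, because joint 3 came to its range limit. I gripped with the tool tilted 20° sideways instead.

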